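# Third hand: hold a flange plate upright against a sprung stop

### The job

Take the flat flange plate out of its sloping rest, stand it upright on its long lower edge on the bench in front of the sprung stop, centred on the pad, and press it flat against the pad with a steady push of about 10 N for someone who will bolt it. Never drive the pad to the end of its travel, leave the small things on the bench where they are, and finish while still holding the plate there with that push: do not let go.

Things in the scene. Friction and masses are not known exactly. Their poses are not given: they have to be found in the camera images.
- plate: flat aluminium flange plate, 120 mm long, 80 mm high, 12 mm thick, 0.2 to 0.45 kg, a 26 mm bore in its middle and a 9 mm bolt hole near each corner. Starts leaning in the rest, 30 degrees off upright. Origin: middle of its lower long edge (mid-thickness). z runs up its 80 mm height, y along its 120 mm length, x through its thickness (both faces are alike).
- plate_top (a point): middle of the plate's upper long edge, 80 mm along the plate's z from its origin. (A tall grey cabinet stands close by the robot's left side: an arm with a wide shoulder may have to work with its base turned to the right of the work and its hand slanting along the plate.)
- rest: fixed sloping rest of dark steel, 90 x 110 mm, 60 mm high. The plate's lower edge sits on its slanted ledge, 24 mm up, behind a 7 mm lip, and the plate leans on two bars that back its lower 37 mm; its upper 40 mm are free on both faces. Origin: on the bench below the plate's lower edge; z up; the plate's top leans to the rest's -x (to the robot's right). Draw the plate out along its slope.
- stop: fixed sprung stop: dark steel angle bracket, 120 mm wide, 54 mm high, with a bright steel floating pad in front on two spring plungers. Origin: on the bench, on its centre line, 35 mm behind the front face of the unpressed pad. z up; x is the pushing direction (into the stop, ahead and to the robot's right), y along the pad. Its base starts at x = 0: the bench in front of and under the pad is bare.
- pad_face (a point): centre of the front face of the pad, 28 mm above the bench; it moves with the pad. The pad is 110 mm wide and reaches from 6 to 50 mm above the bench; its face looks along the stop's -x.
- pad (a joint): how far the pad is pushed in along the stop's x, in m: 0 free, 0.026 at its end stop. Spring without preload, 0.7 N per mm (10 N at about 14 mm), friction about 0.2 N. The plate's sliding friction on the bench adds to the push that the arm feels.
- bearing: bystander: a ball bearing, 52 mm across, 15 mm high, lying flat; origin at the middle of its underside
- tape_roll: bystander: a roll of black tape, 58 mm across, 19 mm high; origin at the middle of its underside
- valve_spring_1: bystander: a coil spring, 30 mm across, 46 mm high, standing; origin at the middle of its underside
- feeler_set: bystander: a slim metal feeler gauge set, 100 x 16 mm, 14 mm high, lying flat; origin at the middle of its underside
- spanner_10: bystander: a small spanner, 173 mm long, 10 mm high, lying flat; origin at the middle of its underside

How it is judged:
On the way, in this order (a step that is already met when the one before it is completed fails the run):
1. the plate stands upright on its long lower edge on the bench (angle between plate's own z axis and vertical below 0.12 rad and height (world z) of plate below 0.006 m), for 0.1 s.
2. the plate is pressed flat and centred against the pad with 6 to 14 N, steadily for 1.5 s (all of step 1 and angle between the x axis of plate and the x axis of stop, either way round below 0.12 rad and y of plate in the frame of stop between -0.015 and 0.015 m and contact force between plate and stop between 6 and 14 N), for 1.5 s.
At the end, for the whole second after the job is handed in: The plate stands upright (within 0.12 rad) with its lower long edge on the bench (its middle less than 6 mm up), flat to the pad (within 0.12 rad), centred on the stop within 15 mm, at rest, pressed against the pad with 6 to 14 N, and the robot's fingers are still on it (all of step 2 and contact force between the fingers and plate above 1 N and linear speed of plate below 0.02 m/s); the arm keeps its last pose, push and grip.
It fails at once if the pad is driven to the end of its travel (value of joint pad above 0.0245 m).
It fails at once if one of the small things (bearing, tape, spring, feeler set, spanner) is moved more than 25 mm (distance of any of bearing, tape_roll, valve_spring_1, feeler_set, spanner_10 from where it was at the start of the episode above 0.025 m).
It also fails if it takes over 38 s, if anything falls off the work surface, if the arm or the gripper's body presses on something with over 40 N, if the wrist force passes 120 N, or if a joint passes its speed limit or range.

### The arm

A 6-joint arm with a two-finger parallel gripper is mounted at the origin on a cart in front of the work surface, level with it; the furniture and walls round the work are solid. World frame = base frame: x ahead of the robot, y to its left, z up, the work surface at z = 0. Lengths are in m, angles in rad, forces in N, time in s.
With the tool pointing down it reaches from about 0.3 to 0.825 m from the base axis. Payload 5.4 kg.
Tool frame: the origin (TCP) lies midway between the tips of the shut fingers; the grasp point (between the pads) lies 19 mm behind it; z points along the fingers, y is the line along which they close (so a half turn about z gives the same grasp; the last joint's range is limited). The gripper opens to 92 mm and grips with 3 to 60 N. Pads are 20 mm wide; open, the fingers measure 128 mm over their backs; the gripper's body (75 mm by 189 mm) begins 69 mm behind the grasp point.
Start: joints at [-1.322, 0.158, 1.597, -0, 1.386, -0.21], TCP at [0.255, -0.516, 0.191] pointing down, gripper open.
Joint ranges: [-2.91, 2.91], [-0.94, 2.29], [0.18, 2.7], [-1.29, 4.43], [0.17, 2.64], [-3, 3]. Speed limits (rad/s): [2.57, 2.57, 3.14, 3.14, 3.14, 3.14].

### API

Orientations are given as [roll, pitch, yaw] about the fixed x, y, z axes, in that order (R = Rz(yaw) Ry(pitch) Rx(roll)).
In Python, from bench import env gives the robot as it stands. Calls block until the motion is done:
- env.move_to(position, orientation): joint-space move of the TCP to a pose.
- env.move_l(position, rot=None, velocity=0.15, force_limit=None): straight line of the TCP; rot=None keeps the orientation; velocity is the mean speed in m/s. With force_limit (N) it stops when the force on the tool has changed by that much, and returns True; else False.
- env.move_j(angles): joint-space move.
- env.gripper_to(opening, effort=None): opening from 0.0 (shut) to 1.0 (fully open); effort is the grip in N (None keeps the last); returns when the fingers have stopped.
- env.sleep(seconds).
- env.solve_ik(position, orientation): joint angles nearest the present ones, or None.
- env.get_state(): the state.
- env.get_image(name): name is "side" or "top"; returns (picture, depth): 384x512x3 uint8, blue, green, red; 384x512 float32, m along the optical axis (not along the pixel's ray), 0 where there is no reading.
- env.camera_params(name): a dict with "K" (3x3 intrinsics, pixels), "eye" and "rotation" of the camera in the world. Camera axes: x right, y down, z forward; pixel columns grow to the right and rows downward; lengths in m; the calibration is good to about 2 mm. A picture is of the moment at which its call begins. camera_params takes no time and is no camera call.
A pose or a line that the arm cannot do raises env.PlanningError and nothing moves.
- env.job_done(): hands the job in; it is judged then, once.
The state is a dict: "clock": time; "q": joint angles; "dq": joint speeds; "effort": joint torques, N m; "eef_pos": TCP position; "eef_rot": TCP orientation; "wrist_force": force on the tool from outside, world axes, zero at the start; "moment": the same for the moment, N m; "finger_gap": opening from 0.0 (shut) to 1.0 (fully open); "grasp_force": force on a finger pad.
Only numpy, scipy, OpenCV 4.12 (cv2) and the standard library are available. Lean on these libraries where they do the work, as an engineer would, in place of code of your own. Each camera call takes 0.05 s, during which the arm holds its last target. There are 200 camera calls.

## Working session

There is one attempt and no reset: what is moved stays moved. The work goes in short steps, each a Python script; the robot and the scene stay as the last script left them, time stands still between calls to the robot, and variables do not carry over. Pictures are saved under pics/ and viewed, at most 10 in all, crops included, and the job is handed in when it is done.

```bash
ls; mkdir -p pics; cat > h.py <<'E'
import numpy as np, cv2
from bench import env
def grab(n):
    im,d=env.get_image(n); cv2.imwrite(f'pics/{n}0.png',im); np.save(f'pics/{n}0.npy',d); return im,d
def pts(n,d):
    c=env.camera_params(n); K=np.array(c['K']); R=np.array(c['rotation']); e=np.array(c['eye'])
    v,u=np.mgrid[:d.shape[0],:d.shape[1]]
    P=np.stack([(u-K[0,2])/K[0,0]*d,(v-K[1,2])/K[1,1]*d,d],-1)
    return P@R.T+e
E
python3 - <<'E'
from h import *
for n in('side','top'):
    im,d=grab(n); print(n,env.camera_params(n)); 
s=env.get_state();print(s)
E
```

```text
pics
side {'K': array([[481.94561482,   0.        , 253.68977878],
       [  0.        , 481.94561482, 185.13815431],
       [  0.        ,   0.        ,   1.        ]]), 'eye': array([0.45996527, 0.33945582, 0.60682761]), 'rotation': array([-2.20203239e+00,  3.07542913e-04,  3.08460454e+00])}
top {'K': array([[398.36831902,   0.        , 262.30131672],
       [  0.        , 398.36831902, 190.43832158],
       [  0.        ,   0.        ,   1.        ]]), 'eye': array([ 0.3175582 , -0.36996872,  0.93004652]), 'rotation': array([-3.01189093, -0.02001331, -1.55990893])}
{'clock': 0.1, 'q': array([-1.32207909e+00,  1.58957612e-01,  1.59810763e+00,  1.60477749e-05,
        1.38618382e+00, -2.10090575e-01]), 'dq': array([-0.00112446, -0.00242343, -0.00393446, -0.00046258,  0.00158864,
        0.00119986]), 'effort': array([ 5.38168442e-04, -3.86504960e+01, -3.22958493e+01,  7.02837319e-02,
        3.39652703e-02, -5.32211186e-05]), 'eef_pos': array([ 0.2544961 , -0.51494594,  0.18993271]), 'eef_rot': array([-3.13997595e+00, -3.60864951e-04,  4.58804566e-01]), 'wrist_force': array([ 0.10665096, -0.45374914,  0.31489457]), 'moment': array([-0.05981549, -0.02224021,  0.01916871]), 'grasp_force': 0.0, 'finger_gap': 1.0000234131722547}
```

Rotation is given as rpy; same convention.

```bash
sed -i "s/R=np.array(c\['rotation'\])/R=Rot.from_euler('xyz',c['rotation']).as_matrix()/; s/^import numpy.*/&\nfrom scipy.spatial.transform import Rotation as Rot/" h.py; python3 - <<'E'
import cv2
for n in('side','top'):
    cv2.imwrite(f'pics/{n}0b.png',cv2.resize(cv2.imread(f'pics/{n}0.png'),(800,600),interpolation=cv2.INTER_CUBIC))
E
```

```text
(no output)
```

View pics/side0b.png

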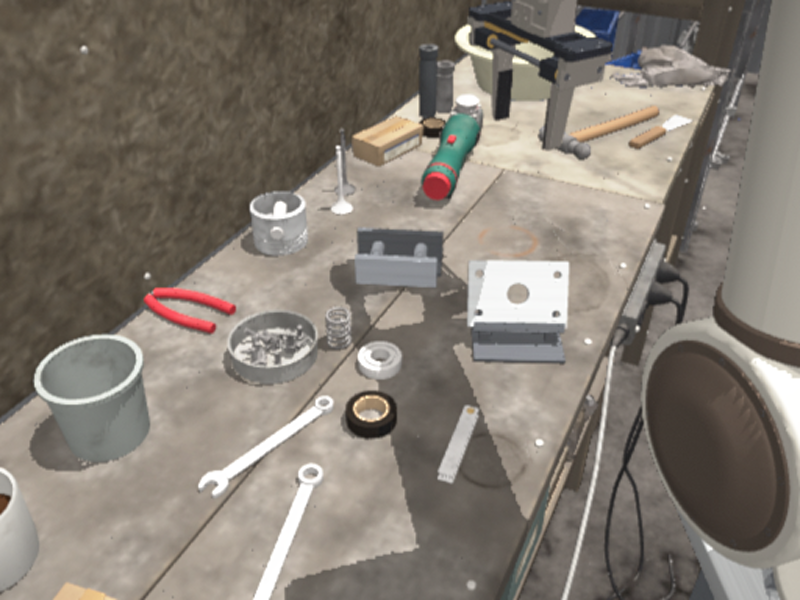

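View pics/top0b.png

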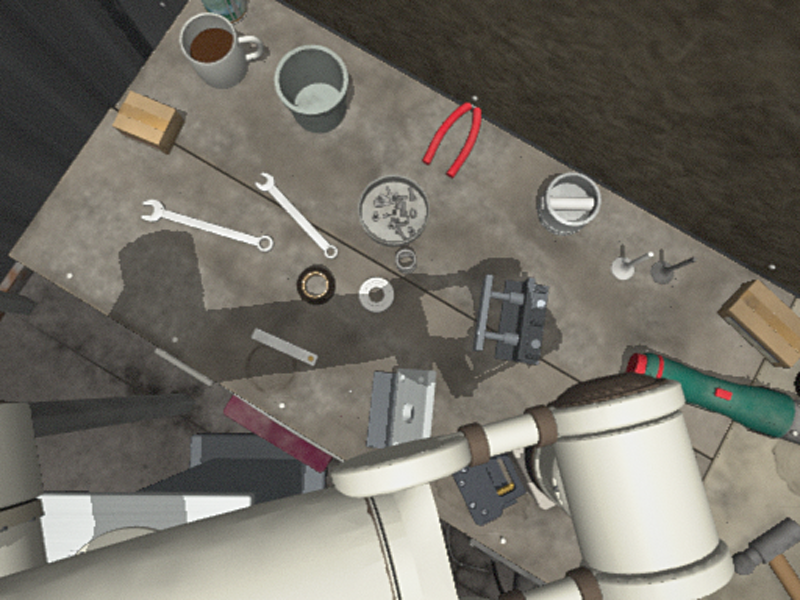

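Side view: plate in the rest near (520,295), pad face near (398,270), of the 800-wide picture; top view: rest at (402,408), pad at (485,312). The bystanders lie on the left side of the rest. Now I'll fit the plate and pad faces from depth.

```bash
cat > fit.py <<'E'
from h import *
def fit(P,reg,name,tol=.0025):
    m=np.zeros(P.shape[:2],np.uint8); cv2.fillPoly(m,[(np.array(reg)*.64).astype(int)],1)
    Q=P[(m>0)]; Q=Q[np.isfinite(Q).all(1)]
    rng=np.random.default_rng(0); best=None
    for _ in range(300):
        a,b,c=Q[rng.choice(len(Q),3,False)]; n=np.cross(b-a,c-a)
        if np.linalg.norm(n)<1e-9: continue
        n/=np.linalg.norm(n); k=abs((Q-a)@n)<tol
        if best is None or k.sum()>best.sum(): best=k
    S=Q[best]; c=S.mean(0); n=np.linalg.svd(S-c,full_matrices=False)[2][2]
    if n[1]<0:n=-n
    h=np.cross([0,0,1],n); h/=np.linalg.norm(h); up=np.cross(n,h)
    a,b=(S-c)@h,(S-c)@up
    r=cv2.minAreaRect(np.stack([a,b],1).astype(np.float32))
    print(name,len(Q),len(S),'c',c.round(4),'n',n.round(4),'h',h.round(4),'tilt',np.degrees(np.arcsin(n[2])).round(2),'ext',a.min().round(4),a.max().round(4),b.min().round(4),b.max().round(4))
    mid=c+h*(a.min()+a.max())/2+up*(b.min()+b.max())/2
    print('  mid',mid.round(4),'top',(c+h*(a.min()+a.max())/2+up*b.max()).round(4),'bot',(c+h*(a.min()+a.max())/2+up*b.min()).round(4),'rect',r[1],r[2])
    return mid,n,h,up
if __name__=='__main__':
    P=pts('side',np.load('pics/side0.npy')); Pt=pts('top',np.load('pics/top0.npy'))
    fit(P,[(466,258),(574,258),(574,332),(466,332)],'plate')
    fit(P,[(350,250),(445,255),(445,290),(350,290)],'pad')
    fit(P,[(360,290),(430,290),(430,320),(360,320)],'bench')
    for nm,u,v in [('tape',316,285),('bearing',376,294),('spring',405,258),('feel',285,346),('span',298,215),('pan',395,210),('bracket',535,320),('pad',486,312),('piston',570,200),('vise',490,490)]:
        print(nm,Pt[int(v*.64),int(u*.64)].round(3))
E
python3 fit.py
```

```text
plate 3360 1933 c [ 0.2724 -0.3872  0.0651] n [0.0776 0.8512 0.5191] h [-0.9959  0.0907  0.    ] tilt 31.27 ext -0.0597 0.0607 -0.0481 0.0367
  mid [ 0.2722 -0.3842  0.0603] top [ 0.2702 -0.4061  0.0965] bot [ 0.2742 -0.3623  0.0241] rect (0.08458206057548523, 0.12041758745908737) 89.855224609375
pad 1496 843 c [ 0.4158 -0.4881  0.0286] n [ 0.1524  0.9881 -0.0184] h [-0.9883  0.1525  0.    ] tilt -1.05 ext -0.0592 0.0558 -0.0303 0.0245
  mid [ 0.4175 -0.4884  0.0257] top [ 0.4176 -0.4879  0.0531] bot [ 0.4174 -0.4889 -0.0017] rect (0.11541472375392914, 0.053696051239967346) 0.7333877682685852
bench 920 859 c [ 0.417  -0.4559  0.0007] n [-5.0e-04  8.1e-03 -1.0e+00] h [-0.9977 -0.0676  0.    ] tilt -89.53 ext -0.0494 0.0516 -0.041 0.0384
  mid [ 0.416  -0.4573  0.0007] top [ 0.4133 -0.4177  0.001 ] bot [ 4.187e-01 -4.969e-01  4.000e-04] rect (0.09611707925796509, 0.071015864610672) 6.7441816329956055
tape [ 0.457 -0.245  0.   ]
bearing [ 0.445 -0.335 -0.004]
spring [ 0.5   -0.379 -0.   ]
feel [ 0.365 -0.203  0.01 ]
span [ 0.564 -0.214  0.006]
pan [ 0.571 -0.361  0.017]
bracket [ 0.409 -0.574  0.007]
pad [ 0.415 -0.495  0.048]
piston [ 0.581 -0.618  0.047]
vise [ 0.218 -0.455  0.345]
```

```bash
cat >> h.py <<'E'
def frame(yaw,tilt):   # n: plate normal towards +y side, up leaning away
    y,t=np.radians([yaw,tilt]); hz=np.array([np.cos(y),np.sin(y),0]); z=np.array([0,0,1.])
    n=hz*np.cos(t)+z*np.sin(t); up=z*np.cos(t)-hz*np.sin(t); h=np.cross(up,n)   # x=n,y=?,z=up
    return n,h,up
def tool(yaw,tilt,phi,sgn):
    n,h,up=frame(yaw,tilt); p=np.radians(phi)
    z=-up*np.cos(p)+h*np.sin(p); y=sgn*n; x=np.cross(y,z)
    return Rot.from_matrix(np.stack([x,y,z],1)).as_euler('xyz')
def tcp(o,yaw,tilt,s,phi=0): # TCP so that the grasp point sits at height s along plate
    n,h,up=frame(yaw,tilt); p=np.radians(phi); z=-up*np.cos(p)+h*np.sin(p)
    return np.array(o)+up*s+z*.019
YR,TR=84.8,30.; YS=81.2
n,h,up=frame(YR,TR)
O=np.array([.2722,-.3842,.0610])-.006*n-.04*up
PF=np.array([.4175,-.4884,0])
SX=-frame(YS,0)[0]
E
python3 - <<'E'
from h import *
print(O,SX,h)
for sgn in(1,-1):
  for phi in(-60,-45,-30,-15,0,15,30,45,60):
    r=[]
    for o,yw,t in((O,YR,TR),(O+up*.08,YR,TR),(PF-SX*.03+[0,0,.04],YS,0),(PF+SX*.012,YS,0)):
        q=env.solve_ik(tcp(o,yw,t,.076,phi),tool(yw,t,phi,sgn)); r.append(None if q is None else np.round(q,2).tolist())
    print(sgn,phi,r)
E
```

```text
[ 0.27354171 -0.36945708  0.02335898] [-0.15298584 -0.98822838 -0.        ] [-0.9958844   0.09063258  0.        ]
1 -60 [[-1.87, 0.39, 2.04, 0.92, 1.52, 2.77], [-1.86, 0.31, 1.95, 0.93, 1.62, 2.92], [-1.52, 0.22, 2.12, 1.3, 1.08, 2.5], [-1.54, 0.39, 2.01, 1.32, 1.07, 2.43]]
1 -45 [[-1.75, 0.33, 1.95, 0.74, 1.49, 2.96], None, [-1.4, 0.13, 2.05, 0.97, 0.95, 2.87], [-1.43, 0.29, 1.95, 1.01, 0.93, 2.78]]
1 -30 [None, None, None, None]
1 -15 [[-1.48, 0.37, 1.71, 0.35, 1.54, -2.99], [-1.49, 0.37, 1.56, 0.35, 1.68, -2.94], [-1.14, 0.22, 1.74, 0.25, 1.05, -2.67], [-1.18, 0.35, 1.68, 0.27, 1.0, -2.73]]
1 0 [[-1.34, 0.45, 1.58, 0.16, 1.61, -2.86], [-1.36, 0.45, 1.43, 0.15, 1.76, -2.85], [-1.02, 0.36, 1.54, 0.0, 1.24, -2.44], [-1.06, 0.47, 1.48, 0.0, 1.19, -2.48]]
1 15 [[-1.22, 0.56, 1.45, -0.03, 1.71, -2.76], [-1.24, 0.56, 1.3, -0.04, 1.86, -2.79], [-0.92, 0.54, 1.33, -0.18, 1.47, -2.31], [-0.97, 0.64, 1.26, -0.19, 1.42, -2.34]]
1 30 [[-1.1, 0.68, 1.33, -0.2, 1.83, -2.71], [-1.13, 0.67, 1.19, -0.23, 1.96, -2.77], [-0.85, 0.74, 1.1, -0.33, 1.71, -2.25], [-0.89, 0.84, 1.02, -0.35, 1.67, -2.28]]

[... 1108 characters left out ...]
.7], [-1.06, 0.47, 1.48, -0.0, 1.19, 0.66]]
-1 15 [[-1.22, 0.56, 1.45, -0.03, 1.71, 0.38], [-1.24, 0.56, 1.3, -0.04, 1.86, 0.35], [-0.92, 0.54, 1.33, -0.18, 1.47, 0.84], [-0.97, 0.64, 1.26, -0.19, 1.42, 0.8]]
-1 30 [[-1.1, 0.68, 1.33, -0.2, 1.83, 0.44], [-1.13, 0.67, 1.19, -0.23, 1.96, 0.38], [-0.85, 0.74, 1.1, -0.33, 1.71, 0.89], [-0.89, 0.84, 1.02, -0.35, 1.67, 0.87]]
-1 45 [[-1.0, 0.81, 1.23, -0.38, 1.94, 0.46], [-1.03, 0.79, 1.11, -0.43, 2.06, 0.37], [-0.8, 0.96, 0.86, -0.48, 1.96, 0.89], [-0.84, 1.07, 0.75, -0.5, 1.93, 0.86]]
-1 60 [[-0.92, 0.94, 1.15, -0.55, 2.05, 0.45], [-0.95, 0.9, 1.06, -0.63, 2.14, 0.34], [-0.76, 1.19, 0.6, -0.65, 2.19, 0.82], [-0.8, 1.33, 0.43, -0.69, 2.19, 0.76]]
```

```bash
python3 - <<'E'
from h import *
R=tool(YR,TR,-30,-1)
g=tcp(O,YR,TR,.076,-30); print(g)
env.gripper_to(.5,50)
env.move_to(g+up*.09,R)
s=env.get_state();print(s['clock'],s['q'].round(3),s['eef_pos'],g+up*.09,s['wrist_force'].round(2))
im,d=grab('side'); cv2.imwrite('pics/a.png',cv2.resize(im[100:300,200:450],None,fx=3,fy=3,interpolation=cv2.INTER_CUBIC)); 
P=pts('side',d); print(len(P))
E
```

```text
[ 0.28030423 -0.39996831  0.07492691]
1.4917 [-1.622  0.309  1.677  0.543  1.645  0.084] [ 0.27580651 -0.44535281  0.15281664] [ 0.27622576 -0.44478311  0.1528692 ] [ 0.02 -0.69  0.35]
384
```

View pics/a.png

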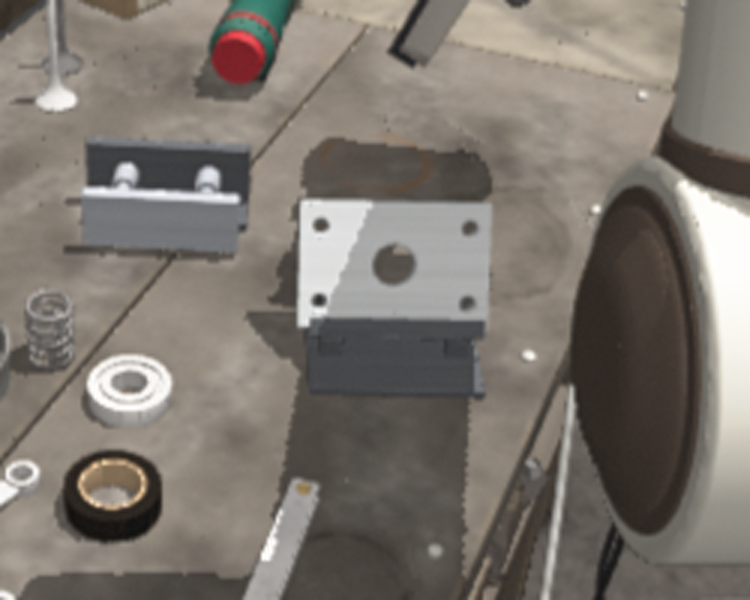

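Plate at (395,265) is unobstructed, a fingertip shows at (410,55). Check that the projection agrees.

```bash
python3 - <<'E'
from h import *
c=env.camera_params('side'); K=np.array(c['K']); R=Rot.from_euler('xyz',c['rotation']).as_matrix()
def pr(p):
    q=R.T@(np.array(p)-c['eye']); q=K@q/q[2]; return (q[:2]-[200,100])*3
s=env.get_state(); T=Rot.from_euler('xyz',s['eef_rot']).as_matrix(); e=s['eef_pos']
print('tcp',pr(e)); 
for k in(-1,1): print('fing',pr(e+T[:,1]*k*.023))
n,h,up=frame(YR,TR)
for s_ in(0,.08):
  for l in(-.06,.06): print(s_,l,pr(O+.006*n+up*s_+h*l))
print(pr(PF),pr(PF+[0,0,.05]))
P=pts('side',np.load('pics/side0.npy')); 
for (x,y) in((405,50),(425,60),(440,20)): print(x,y,P[100+y//3,200+x//3].round(3))
E
```

```text
tcp [381.51246781  91.77687249]
fing [386.17020444  91.7490288 ]
fing [377.08325421  91.80335007]
0 -0.06 [295.88824813 328.51678396]
0 0.06 [485.54291632 332.50372238]
0.08 -0.06 [299.27124651 203.04079995]
0.08 0.06 [490.73713243 206.61057555]
[154.63828173 256.40616257] [154.42582008 197.94590425]
405 50 [ 0.269 -0.43   0.192]
425 60 [ 0.258 -0.425  0.187]
440 20 [ 0.251 -0.428  0.213]
```

```bash
python3 - <<'E'
from h import *
g=tcp(O,YR,TR,.076,-30)
print(env.move_l(g,velocity=.06,force_limit=8))
s=env.get_state();print(s['clock'],s['eef_pos']-g,s['wrist_force'].round(2))
env.gripper_to(0,50)
s=env.get_state();print(s['clock'],s['finger_gap'],s['grasp_force'],s['eef_pos']-g,s['wrist_force'].round(2))
im,d=grab('side'); cv2.imwrite('pics/b.png',cv2.resize(im[100:300,200:450],None,fx=3,fy=3,interpolation=cv2.INTER_CUBIC)); 
E
```

```text
False
3.1917 [ 1.07922986e-05 -3.91911159e-04  2.71587833e-04] [1.16 0.05 0.41]
3.8667 0.09777475176401171 49.99838590621948 [-7.14440015e-06 -1.02526079e-04 -2.07378242e-05] [ 0.5  -1.17 -1.22]
```

View pics/b.png

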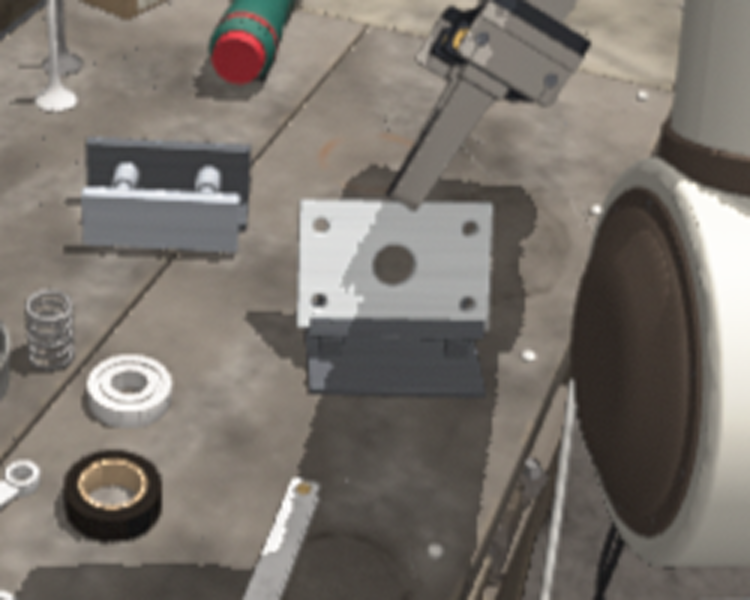

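The gripper sits at (500,50), its finger ending at about (402,205), just over the plate's top edge (y≈200): less overlap than planned. I'll check with depth.

```bash
python3 - <<'E'
from h import *
P=pts('side',np.load('pics/side0.npy')); s=env.get_state(); T=Rot.from_euler('xyz',s['eef_rot']).as_matrix()
n,h,up=frame(YR,TR)
for (x,y) in((480,80),(460,110),(440,140),(420,175),(415,185),(408,195),(405,201),(402,207),(400,215)):
    p=P[100+round(y/3),200+round(x/3)]; a=(p-s['eef_pos'])@T; r=p-O
    print(x,y,p.round(3),'tool',(a*1000).round(1),'plate n,h,s',(np.array([r@n,r@h,r@up])*1000).round(1))
E
```

```text
480 80 [ 0.223 -0.418  0.175] tool [   1.4  -30.3 -112.6] plate n,h,s [ 30.3  45.6 157.8]
460 110 [ 0.234 -0.416  0.156] tool [  1.5 -22.9 -91.4] plate n,h,s [ 22.9  34.9 139.5]
440 140 [ 0.245 -0.41   0.138] tool [  0.6 -19.7 -70.4] plate n,h,s [ 19.6  25.2 120.9]
420 175 [ 0.257 -0.402  0.12 ] tool [  0.7 -18.7 -46.6] plate n,h,s [ 18.6  13.2 100.3]
415 185 [ 0.261 -0.398  0.114] tool [  0.1 -19.6 -38.3] plate n,h,s [19.5  9.6 92.8]
408 195 [ 0.265 -0.397  0.108] tool [ -0.  -17.6 -31.7] plate n,h,s [17.5  6.4 87.1]
405 201 [ 0.266 -0.396  0.104] tool [ -0.5 -17.  -27.6] plate n,h,s [17.   4.7 83.3]
402 207 [ 0.266 -0.403  0.094] tool [ -2.6  -6.  -23.6] plate n,h,s [ 5.9  4.5 78.7]
400 215 [ 0.268 -0.4    0.09 ] tool [ -4.   -6.3 -17.8] plate n,h,s [ 6.2  2.8 73. ]
```

```bash
cat > chk.py <<'E'
from h import *
def chk(png):
    im,d=grab('side'); P=pts('side',d); s=env.get_state(); T=Rot.from_euler('xyz',s['eef_rot']).as_matrix()
    A=((P-s['eef_pos'])@T*1000)
    m=(abs(A[...,0])<8)&(A[...,1]<-9)&(A[...,1]>-60)&(A[...,2]>-60)&(A[...,2]<20)
    print('finger pts z max',np.sort(A[m][:,2])[-8:].round(1),'y',A[m][np.argsort(A[m][:,2])[-8:],1].round(1))
    cv2.imwrite(png,cv2.resize(im[100:300,200:450],None,fx=3,fy=3,interpolation=cv2.INTER_CUBIC))
    return P
E
python3 - <<'E'
from chk import *
g=tcp(O,YR,TR,.076,-30)-up*.015
env.gripper_to(.4,50)
print(env.move_l(g,velocity=.06,force_limit=8))
s=env.get_state();print(s['clock'],s['eef_pos']-g,s['wrist_force'].round(2))
env.gripper_to(0,50)
s=env.get_state();print(s['clock'],s['finger_gap'],s['grasp_force'],s['eef_pos']-g,s['wrist_force'].round(2))
chk('pics/c.png')
E
```

```text
False
4.8917 [ 7.56635277e-05  7.05702014e-04 -4.31203162e-04] [ 0.55 -0.83 -0.26]
5.3917 0.12759829806363546 49.978503584861755 [-2.33657184e-05 -2.90309603e-04  9.02867495e-05] [-0.92 -1.23 -0.17]
finger pts z max [-26.2 -25.9 -25.6 -25.5 -25.2 -24.9 -24.9 -20.4] y [-15.5 -16.5 -15.5 -13.4 -17.8 -12.6 -13.   -9.1]
```

View pics/c.png

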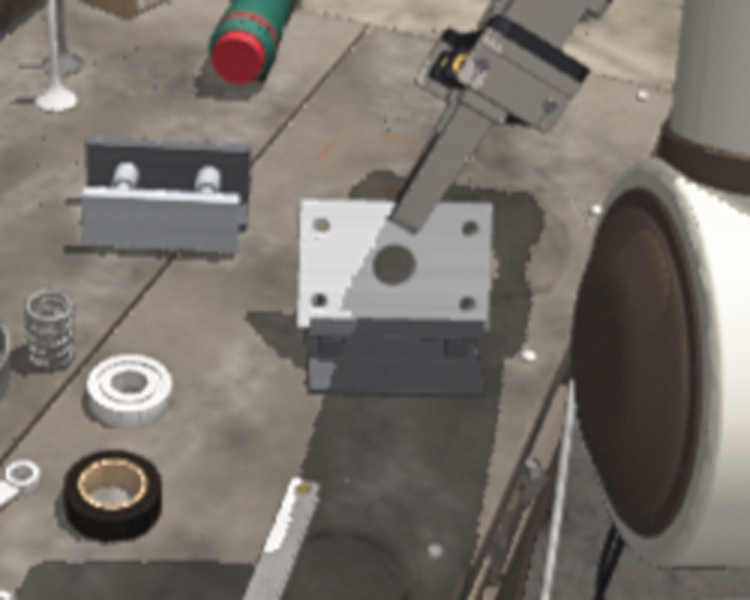

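Finger now overlaps the plate by ~17 mm (tip at (415,232)), gap 11.7 mm. I'll go 5 mm deeper, regrip, draw out and carry.

```bash
python3 - <<'E'
from chk import *
G=.056
g=tcp(O,YR,TR,G,-30)
env.gripper_to(.25,60)
print(env.move_l(g,velocity=.05,force_limit=8))
env.gripper_to(0,60)
s=env.get_state();print(s['clock'],s['finger_gap'],s['grasp_force'])
env.move_l(g+up*.08,velocity=.1)
s=env.get_state();print(s['clock'],s['finger_gap'],s['grasp_force'],s['wrist_force'].round(2))
t=tcp(PF-SX*.046+[0,0,.06],YS,0,G,-30)
env.move_to(t,tool(YS,0,-30,-1))
s=env.get_state();print(s['clock'],s['q'].round(2),s['finger_gap'],s['wrist_force'].round(2),s['eef_pos']-t)
chk('pics/d.png')
E
```

```text
False
6.3917 0.12900374668883374 59.99881625175476
7.3417 0.12448805541611126 59.99856770038605 [-0.32 -0.05 -2.2 ]
8.025 [-1.25  0.11  1.95  0.59  0.93  0.15] 0.1256692449768033 [-0.21 -0.25 -1.38] [-0.00026813  0.00111243 -0.00077481]
finger pts z max [-28.3 -26.9 -26.4 -24.5 -24.3   7.   13.3  19.4] y [-17.7 -16.9 -16.3 -13.4 -13.4  -9.6  -9.2  -9.2]
```

View pics/d.png

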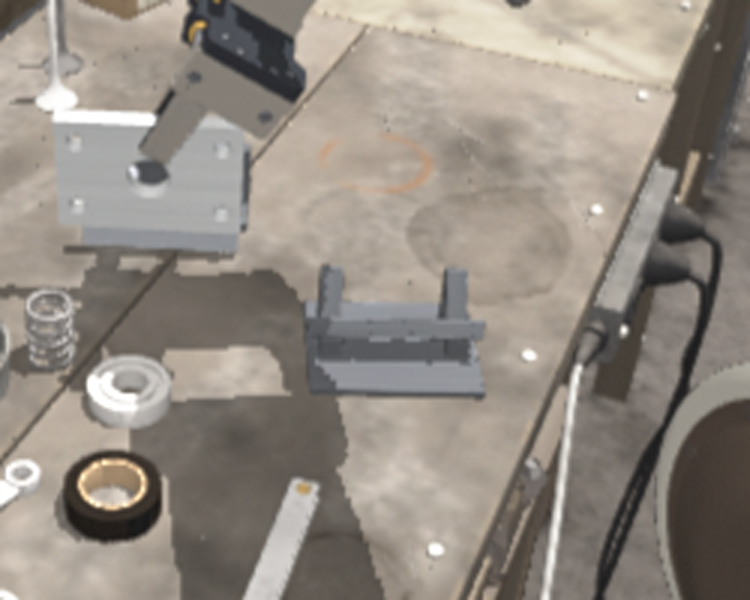

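Plate hangs upright before the pad (corners (55,110)–(250,230)), bystanders untouched. Fit its face.

```bash
python3 - <<'E'
from fit import *
P=pts('side',np.load('pics/side0.npy'))
q=np.array([(45,105),(255,115),(255,240),(45,230)]);q=(q/3+[200,100])/.64
mid,n,h,up=fit(P,q.tolist(),'plate')
o=mid-.006*n-.04*up
T=PF-SX*.046+[0,0,.06]
print('origin',o,'target',T,'yaw',np.degrees(np.arctan2(n[1],n[0])),'lat',(o-PF)@frame(YS,0)[1],'ax',(o-PF)@SX)
m=P[...,2]>.04
E
```

```text
plate 3018 1753 c [ 0.4257 -0.4368  0.1001] n [0.1512 0.9885 0.0045] h [-0.9885  0.1512  0.    ] tilt 0.26 ext -0.0596 0.0607 -0.0409 0.0425
  mid [ 0.4252 -0.4367  0.1009] top [ 0.4252 -0.4369  0.1426] bot [ 0.4253 -0.4366  0.0591] rect (0.12007183581590652, 0.08316074311733246) 0.40395355224609375
origin [ 0.42434273 -0.4424918   0.06083793] target [ 0.42453735 -0.44294149  0.06      ] yaw 81.3035750862495 lat 0.0002611240593795903 ax -0.04641462495281651
```

```bash
python3 - <<'E'
from h import *
G=.056
def t(ax,z): return tcp(PF+SX*ax+[0,0,z],YS,0,G,-30)
R=tool(YS,0,-30,-1)
env.move_l(t(-.046,.012),velocity=.08)
f0=env.get_state()['wrist_force']
print(env.move_l(t(-.046,-.006),velocity=.02,force_limit=4))
s=env.get_state();z=(s['eef_pos']-t(-.046,0))[2]
print(s['clock'],z,s['wrist_force']-f0)
env.move_l(t(-.046,z+.0005),velocity=.02)
env.sleep(.3)
s=env.get_state();print((s['eef_pos']-t(-.046,0))[2],s['wrist_force']-f0)
f0=s['wrist_force']
for ax in(-.008,-.002,.002,.005):
    hit=env.move_l(t(ax,z+.0005),velocity=.03,force_limit=12)
    s=env.get_state(); f=s['wrist_force']-f0
    print(s['clock'],ax,hit,'axial',f@SX,'fz',f[2],'actual',(s['eef_pos']-t(0,0))@SX)
    if hit: break
E
```

```text
True
9.4667 -0.0005027589320445378 [ 0.41138546 -0.83644615  4.07230386]
-0.0002572775530375118 [-0.49198683 -0.41244512  0.80346464]
11.45 -0.008 False axial 0.3039360765264449 fz -1.5510671603423245 actual -0.00823455155150165
11.8 -0.002 False axial -2.4315930380039488 fz -0.6812114299537095 actual -0.0025604015960009182
12.0833 0.002 False axial -5.195607641984864 fz 0.37452245679506224 actual 0.0006803954793393398
12.3333 0.005 False axial -8.13406601753302 fz 3.417273514023558 actual 0.0028391141412795404
```

```bash
cat > rd.py <<'E'
from fit import *
def rd(f0=None):
    w=[]
    for _ in range(5): env.sleep(.05); s=env.get_state(); w.append(s['wrist_force'])
    w=np.mean(w,0); print(s['clock'],'w',w.round(2),'axial',(w@SX).round(2),'gap',s['finger_gap'],s['grasp_force'],'ax',(s['eef_pos']-tcp(PF,YS,0,.056,-30))@SX, 'z',(s['eef_pos']-tcp(PF,YS,0,.056,-30))[2])
E
python3 - <<'E'
from rd import *
rd()
im,d=grab('side'); cv2.imwrite('pics/e.png',cv2.resize(im[100:300,150:400],None,fx=3,fy=3,interpolation=cv2.INTER_CUBIC))
P=pts('side',d)
E
```

```text
12.5833 w [-0.46  7.    1.32] axial -6.85 gap 0.12446440023672387 60.002206563949585 ax 0.0028110535462564034 z -0.00043164233673950725
```

View pics/e.png

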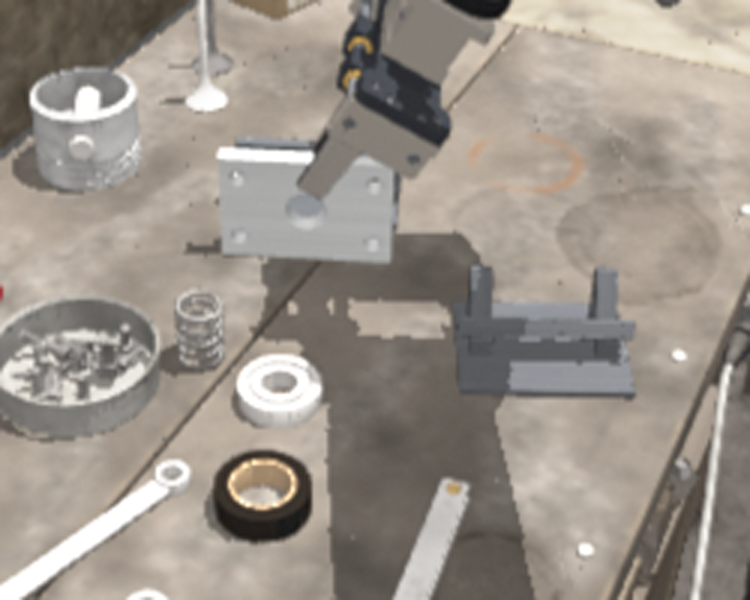

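Plate stands against the pad at (305,205), small things untouched; spring push ≈6.2–6.8 N. Push a further ~4.5 mm, then hold.

```bash
python3 - <<'E'
from rd import *
s=env.get_state()
T=tcp(PF,YS,0,.056,-30)
env.move_l(tcp(PF+SX*.0095+[0,0,.0002],YS,0,.056,-30),velocity=.01)
env.sleep(.3); rd()
im,d=grab('side'); P=pts('side',d)
q=np.array([(212,140),(402,160),(402,268),(212,262)]);q=(q/3+[150,100])/.64
mid,n,h,up=fit(P,q.tolist(),'plate'); o=mid-.006*n-.04*up
print('origin',o.round(4),'yaw',np.degrees(np.arctan2(n[1],n[0])),'lat',(o-PF)@frame(YS,0)[1],'ax',(o-PF)@SX)
E
```

```text
13.7833 w [-1.41 11.21  4.29] axial -10.86 gap 0.12262286700301868 60.018779039382935 ax 0.005810837375889865 z -0.00040317301551366647
plate 2567 1468 c [ 0.4183 -0.489   0.0389] n [0.1515 0.9884 0.0083] h [-0.9885  0.1515  0.    ] tilt 0.48 ext -0.0668 0.0701 -0.0414 0.0462
  mid [ 0.4167 -0.4888  0.0413] top [ 0.4167 -0.4892  0.0851] bot [ 0.4168 -0.4884 -0.0025] rect (0.0875672996044159, 0.13690578937530518) 89.55598449707031
origin [ 0.4159 -0.4944  0.0012] yaw 81.2873146255981 lat 0.0006928078891521839 ax 0.0061800999706271426
```

```bash
python3 - <<'E'
from rd import *
env.sleep(1.8); rd()
print(env.job_done())
E
```

```text
15.8833 w [-1.23 11.11  4.53] axial -10.79 gap 0.12356621161018577 60.01878619194031 ax 0.005777657227925153 z -0.00042399177614375894
the job is handed in; nothing more can be done
None
```

The job is handed in with the plate upright, flat and centred on the pad to within about 1 mm. The gripper is still holding it there: the wrist reads about 10.8 N, and by the spring travel (about 12 mm) 8.4–9 N of that is on the pad.

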